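# Fetch the calibration weight from behind the vessels

### The job

The balance is due for its check: move the three tall vessels (flask, bottle and jar) off the spill tray onto the black rubber mat, then take the steel calibration weight that stands behind them and stand it in the middle of the balance pan. Only when the weight is on the pan, put each vessel back upright on the tray where it stood at the start. Set everything down gently, do not tip anything over, and leave the dish, screwdriver and carton as they are.

Things in the scene. Friction and masses are not known exactly. Their poses are not given: they have to be found in the camera images.
- flask: Empty conical glass flask, 120 mm tall with its black rubber stopper: base 64 mm across, narrowing from 10 mm up to a straight neck 28 mm across between 70 and 106 mm up, a 34 mm rim up to 112 mm, and the stopper, 26 mm across, above it. About 130 g. Starts standing on the tray. Origin: centre of its underside; x and y do not matter (round), z is its axis and points up.
- bottle: Closed brown glass reagent bottle, 118 mm tall: straight body 50 mm across up to 82 mm, then a shoulder, and a black cap 32 mm across from 98 to 118 mm up. About 220 g. Starts standing on the tray. Origin: centre of its underside; x and y do not matter (round), z is its axis and points up.
- jar: White plastic screw-top jar, 108 mm tall: straight body 54 mm across up to 82 mm, lid 58 mm across from 86 to 108 mm up. About 180 g. Starts standing on the tray. Origin: centre of its underside; x and y do not matter (round), z is its axis and points up.
- weight: Steel calibration weight, 56 mm tall, 200 g: straight body 32 mm across up to 36 mm, a neck, and a knob 22 mm across from 47 to 54 mm up. Starts standing on the tray, behind the vessels as seen from the robot. Origin: centre of its underside; x and y do not matter (round), z is its axis and points up.
- tray: Fixed grey spill tray, 210 mm (its x, away from the robot) by 250 mm (its y), turned up to 0.25 rad; floor 6 mm above the bench, rim 4 mm wide, 14 mm high. Origin: centre of its underside, at bench height. White discs mark the usual places, within 12 mm, in tray x, y (mm): vessels (-65, 0), (-13, 70), (-13, -70), weight (55, 0); which vessel is at which disc varies.
- mat: Fixed black rubber mat to one side, 290 mm (its x) by 120 mm (its y), top 4 mm above the bench: the side area, with room for the three vessels in a row along its x. Origin: centre of its underside, at bench height.
- balance: Fixed white laboratory balance, on the other side of the tray from the mat, with a round steel pan 100 mm across whose flat top is 50 mm above the bench. Origin: at bench height straight below the centre of the pan. The housing is 40 mm high and reaches from 135 mm on the -x side of the origin (the display end) to 65 mm on the +x side, and 80 mm to either side in y.
- dish: Bystander: covered glass dish, 92 mm across and 22 mm high. Origin: centre of its underside.
- screwdriver: Bystander: screwdriver lying on the bench in front of the tray, 190 mm long along its x, 26 mm high. Origin: middle of its length, at bench height.
- carton: Bystander: cardboard carton, 80 by 100 mm and 45 mm high. Origin: centre of its underside.
Not all that is in view belongs to the job. There is more than one size of the weight; the job needs the middle-sized.

How it is judged:
By the outcome, as a careful person would: the job done as asked, in the order asked, and still so for the second after the job is handed in, with the robot touching nothing.
It also fails if it takes over 147 s, if anything falls off the work surface, if the arm or the gripper's body presses on something with over 40 N, if the wrist force passes 120 N, or if a joint passes its speed limit or range.

### The arm

A 7-joint arm with a two-finger parallel gripper is mounted at the origin on the work surface. World frame = base frame: x ahead of the robot, y to its left, z up, the work surface at z = 0. Lengths are in m, angles in rad, forces in N, time in s.
With the tool pointing down it reaches from about 0.4 to 0.9 m from the base axis. Payload 5.5 kg.
Tool frame: the origin (TCP) lies on the centre line of the jaws, within the pads' length; the fingertips stand 14 mm ahead of it and the grasp point (between the pads) lies 5 mm behind it (env.tips_ahead is the z of the fingertips in the tool frame, in m); z points along the fingers, y is the line along which they close (so a half turn about z gives the same grasp; the last joint's range is limited). The gripper opens to 85 mm and grips with 20 to 120 N. Pads are 22 mm wide; open, the fingers measure 114 mm over their backs; the gripper's body (76 mm by 85 mm) begins 54 mm behind the grasp point. The pads swing forward as they close: fully open they stand 13 mm farther back than shut.
Start: joints at [-1.031, 0.501, -0.427, 1.55, 0.221, 1.138, -0.21], TCP at [0.178, 0.625, 0.245] pointing down, gripper open.
Joint ranges: [-2.88, 2.88], [-0.31, 2.03], [-1.54, 1.56], [0.2, 2.42], [-1.41, 4.55], [0.19, 2.02], [-2.57, 2.57]. Speed limits (rad/s): [2.57, 2.57, 3.14, 3.14, 3.14, 3.14, 3.14].

### API

Orientations are given as a rotation vector (axis times angle).
In Python, from workcell import env, viewer gives the robot as it stands. The module is installed in compiled form; this text tells all that it offers. Calls block until the motion is done:
- env.move_pose(position, orientation): joint-space move of the TCP to a pose.
- env.movel(position, v=0.15, attitude=None, max_force=None): straight line of the TCP; attitude=None keeps the orientation; v is the mean speed in m/s. With max_force (N) it stops when the force on the tool has changed by that much, and returns True; else False.
- env.set_joints(angles): joint-space move.
- env.command_gripper(opening): opening from 0.0 (shut) to 1.0 (fully open); the grip force is fixed at half the most; returns when the fingers have stopped.
- env.sleep(seconds).
- env.solve_ik(position, orientation): joint angles nearest the present ones, or None.
- viewer.capture(name): name is "scene" or "top" or "wrist"; returns a dict with "color" (400x640x3 uint8, blue, green, red), "fov_y" (degrees; the focal length in pixels is half the picture's height over the tangent of half this angle, whatever the lens; pixels are square), "cx", "cy" (the principal point, pixels), "distortion" ([k1, k2, p1, p2, k3] as OpenCV has them; the pictures are not rectified), "R" (3x3) and "t" (3): a world point X has camera coordinates R X + t; the wrist camera has in their place "hand_eye" (4x4, takes a point from camera to tool coordinates, whose origin is the TCP and whose axes are the flange's). Camera axes: x right, y down, z forward; pixel columns grow to the right and rows downward; lengths in m; the calibration is good to about 2 mm. A picture is of the moment at which its call begins: read the wrist's pose just before it. There is no depth.
A pose or a line that the arm cannot do raises env.Unreachable and nothing moves.
- env.finish_job(): hands the job in; it is judged then, once.
Trained networks look in a picture, given as the dict that the camera call returned (one of the last four; its "shot" number tells which), for a name from the list of things; names that differ only in an ending like _2 or _b are one class to them, and where a whole thing is asked for, a point or a joint stands for the part that bears it (a point fixed in the world has none). Each returns a list of dicts, best first, with "confidence" (0 to 1); they miss things now and then, are a little off and sometimes report something else, mostly with a low value. They report only what shows in the picture. A call takes as long as a camera call. They do not tell look-alikes from the thing itself.
- viewer.outline_of(target, picture): "mask" (400x640 bool, what is visible of it) and "point" ([column, row] in pixels, amid what is visible of it).
- viewer.place_of(target, picture): "point" ([column, row] in pixels: a listed point, or the origin of a listed thing).
Readings, each from a call of its own:
- env.current_clock(): time.
- env.current_q(): joint angles.
- env.current_qvel(): joint speeds.
- env.current_tau(): joint torques, N m.
- env.current_eef_pos(): TCP position.
- env.current_orientation(): TCP orientation.
- env.current_contact_force(): force on the tool from outside, world axes, zero at the start.
- env.current_wrist_torque(): the same for the moment, N m.
- env.current_finger_gap(): opening from 0.0 (shut) to 1.0 (fully open).
- env.current_finger_force(): force on a finger pad.
Only numpy, scipy, OpenCV 4.12 (cv2) and the standard library are available. Lean on these libraries where they do the work, as an engineer would, in place of code of your own. Each camera call takes 0.05 s, during which the arm holds its last target. There are 200 camera calls.

## Working session

There is one attempt and no reset: what is moved stays moved. The work goes in short steps, each a Python script; the robot and the scene stay as the last script left them, time stands still between calls to the robot, and variables do not carry over. Pictures are saved under pics/ and viewed, at most 14 in all, crops included, and the job is handed in when it is done.

```bash
mkdir -p pics; ls; cat > h.py <<'E'
import numpy as np, cv2
from workcell import env, viewer
from scipy.spatial.transform import Rotation as Rn
def cam(p):
    f=200/np.tan(np.radians(p["fov_y"])/2)
    return np.array([[f,0,p["cx"]],[0,f,p["cy"]],[0,0,1]]),np.array(p["distortion"],float)
def shot(name):
    pos,ori=np.array(env.current_eef_pos()),np.array(env.current_orientation())
    p=viewer.capture(name)
    if name=="wrist":
        T=np.eye(4);T[:3,:3]=Rn.from_rotvec(ori).as_matrix();T[:3,3]=pos
        M=np.linalg.inv(T@np.array(p["hand_eye"]));p["R"],p["t"]=M[:3,:3],M[:3,3]
    p["R"]=np.array(p["R"]);p["t"]=np.array(p["t"]);return p
def ray(p,px):
    K,d=cam(p)
    n=cv2.undistortPoints(np.array([[px]],float),K,d)[0,0]
    v=p["R"].T@np.array([n[0],n[1],1]);return -p["R"].T@p["t"],v/np.linalg.norm(v)
def onz(p,px,z):
    o,v=ray(p,px);return o+v*(z-o[2])/v[2]
def proj(p,X):
    K,d=cam(p);return cv2.projectPoints(np.array(X,float).reshape(-1,3),cv2.Rodrigues(p["R"])[0],p["t"].reshape(3,1),K,d)[0].reshape(-1,2)
def tri(rays):
    A=0;b=0;
    for o,v in rays:
        P=np.eye(3)-np.outer(v,v);A=A+P;b=b+P@o
    X=np.linalg.solve(A,b);return X,max(np.linalg.norm(np.cross(X-o,v)) for o,v in rays)
E
cat > a.py <<'E'
from h import *
np.set_printoptions(precision=4,suppress=True)
P={}
for c in("scene","top"):
    P[c]=shot(c);cv2.imwrite(f"pics/{c}0.png",P[c]["color"]);print(c,P[c]["fov_y"],-P[c]["R"].T@P[c]["t"])
for n in "flask bottle jar weight tray mat balance dish screwdriver carton".split():
    r={c:viewer.place_of(n,P[c]) for c in P}
    for c in P:
        print(n,c,[(np.round(x["point"],1).tolist(),round(x["confidence"],2),onz(P[c],x["point"],0.006 if n in "flask bottle jar weight" else 0)[:2].round(4).tolist()) for x in r[c][:3]])
    if r["scene"] and r["top"]: print("   tri",*tri([ray(P[c],r[c][0]["point"]) for c in P]))
E
python3 a.py
```

```text
pics
scene 45.938594552713404 [ 1.0393 -0.5996  0.5663]
top 50.57329891998125 [0.4903 0.0148 0.9588]
flask scene [([331.3, 203.1], 0.79, [0.5579, 0.0335]), ([460.2, 186.5], 0.5, [0.74, 0.2554])]
flask top [([307.6, 202.0], 0.83, [0.5567, 0.0268])]
   tri [0.5585 0.0284 0.0088] 0.0025942895957788924
bottle scene [([276.6, 229.7], 0.58, [0.5294, -0.1011])]
bottle top [([366.1, 215.0], 0.82, [0.529, -0.1054])]
   tri [ 0.5301 -0.104   0.0081] 0.0016216347995015954
jar scene [([290.9, 202.0], 0.9, [0.4897, -0.0149])]
jar top [([331.0, 229.8], 0.88, [0.4948, -0.0266])]
   tri [ 0.4962 -0.0249  0.0143] 0.0020185258712611394
weight scene [([328.0, 235.8], 0.84, [0.618, -0.0548]), ([351.4, 295.8], 0.83, [0.7417, -0.1525]), ([388.5, 257.3], 0.71, [0.7392, -0.0362])]
weight top [([383.8, 121.4], 0.96, [0.7435, -0.1449]), ([330.2, 121.6], 0.6, [0.7413, -0.0223]), ([344.4, 177.7], 0.56, [0.613, -0.0558])]
   tri [ 0.7042 -0.1391  0.1056] 0.016783067626883412
tray scene [([310.0, 221.0], 0.79, [0.5571, -0.0345])]
tray top [([337.6, 203.4], 0.89, [0.5548, -0.0413]), ([327.7, 283.3], 0.41, [0.3752,
[... 318 characters left out ...]
2798])]
balance top [([176.8, 242.1], 0.7, [0.4636, 0.3177]), ([366.1, 214.4], 0.61, [0.5306, -0.1062])]
   tri [0.4642 0.3157 0.0072] 0.00043232792427238436
dish scene [([461.9, 185.0], 0.63, [0.7371, 0.2725])]
dish top [([199.7, 120.1], 0.62, [0.7412, 0.2751])]
   tri [0.7389 0.2736 0.0008] 0.0022562512627902717
screwdriver scene [([250.9, 185.0], 0.63, [0.3703, -0.0142])]
screwdriver top [([327.7, 284.1], 0.95, [0.3734, -0.0206]), ([198.5, 117.3], 0.32, [0.7476, 0.278])]
   tri [ 0.3748 -0.0196  0.0046] 0.0011210629844468278
carton scene [([289.0, 346.5], 0.94, [0.7261, -0.2868])]
carton top [([444.0, 132.0], 0.56, [0.7222, -0.2842])]
   tri [ 0.7235 -0.285  -0.0039] 0.0005589503710297216
```

View pics/scene0.png

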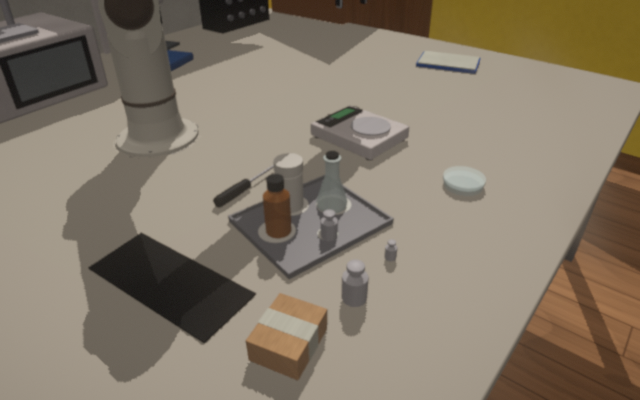

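View pics/top0.png

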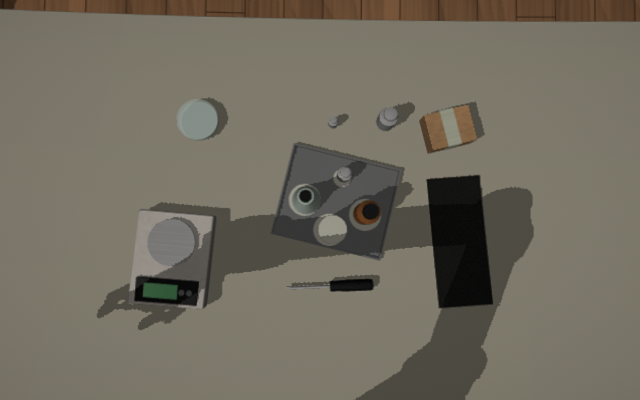

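The tray (top view about 338,203) holds the flask (303,198), jar (331,230), bottle (367,213) and the middle weight (344,177). The large decoy weight (389,117) and the small one (333,122) stand on the bench. I'll refine the positions with the wrist camera.

```bash
cat >> h.py <<'E'
def down(psi):
    # tool z down, closing axis y rotated by psi from world y
    y=np.array([-np.sin(psi),np.cos(psi),0]);z=np.array([0,0,-1.]);return Rn.from_matrix(np.c_[np.cross(y,z),y,z]).as_rotvec()
def att(pos,psi):
    """closest of the two half-turn equivalents"""
    q=np.array(env.current_q());c=[]
    for k in(0,np.pi):
        s=env.solve_ik(pos,down(psi+k))
        if s is not None:c.append((np.abs(np.array(s)-q).max(),k))
    return down(psi+min(c)[1])
E
cat > b.py <<'E'
from h import *
np.set_printoptions(precision=4,suppress=True)
print(Rn.from_rotvec(env.current_orientation()).as_matrix(),env.tips_ahead,env.current_clock())
S=[shot("top"),shot("scene")];rays={}
names="flask bottle jar weight tray mat balance".split()
guess=dict(flask=(.557,.03),bottle=(.53,-.104),jar=(.494,-.024),weight=(.614,-.055),tray=(.556,-.038),mat=(.477,-.315),balance=(.463,.318))
def look(p,w):
    for n in names:
        best=[x for x in viewer.place_of(n,p) if np.linalg.norm(onz(p,x["point"],0.004)[:2]-guess[n])<.035]
        if best:
            x=best[0]; rays.setdefault(n,[]).append(ray(p,x["point"]))
            print(w,n,np.round(x["point"],0),round(x["confidence"],2),onz(p,x["point"],.006 if n in names[:4] else 0)[:2])
for p,w in zip(S,("top","scene")): look(p,w)
for i,pos in enumerate([(.44,.25,.33),(.46,.02,.34),(.5,-.12,.34),(.45,-.28,.33)]):
    env.move_pose(pos,att(pos,0)); p=shot("wrist"); cv2.imwrite(f"pics/w{i}.png",p["color"]); look(p,f"w{i}")
for n in rays: print(n,len(rays[n]),*tri(rays[n]))
print(env.current_clock())
E
python3 b.py; python3 -c "
import cv2,numpy as np
a=[cv2.resize(cv2.imread(f'pics/w{i}.png'),(400,250)) for i in range(4)]
cv2.imwrite('pics/wm.png',np.vstack([np.hstack(a[:2]),np.hstack(a[2:])]))"
```

```text
[[-0.9619  0.2732  0.    ]
 [ 0.2732  0.9619  0.0001]
 [ 0.      0.0001 -1.    ]] 0.014 1.1
top flask [307. 200.] 0.81 [0.5608 0.0289]
top bottle [364. 212.] 0.72 [ 0.5348 -0.1013]
top jar [331. 228.] 0.85 [ 0.4979 -0.0266]
top weight [340. 176.] 0.63 [ 0.6156 -0.0454]
top tray [339. 202.] 0.61 [ 0.5585 -0.0451]
top mat [456. 242.] 0.97 [ 0.4703 -0.3089]
top balance [177. 242.] 0.94 [0.4632 0.3179]
scene flask [331. 203.] 0.85 [0.5581 0.0332]
scene bottle [277. 230.] 0.89 [ 0.5304 -0.1019]
scene jar [291. 200.] 0.76 [ 0.4857 -0.0102]
scene weight [332. 236.] 0.58 [ 0.6233 -0.051 ]
scene tray [309. 223.] 0.69 [ 0.5588 -0.0397]
scene mat [169. 284.] 0.83 [ 0.482  -0.3182]
scene balance [369. 145.] 0.94 [0.4724 0.3026]
w0 flask [170. 227.] 0.56 [0.5578 0.0287]
w0 jar [128. 188.] 0.67 [ 0.4971 -0.0238]
w0 weight [124. 267.] 0.91 [ 0.6251 -0.0555]
w0 tray [128. 226.] 0.97 [ 0.5585 -0.0383]
w0 balance [369. 164.] 0.88 [0.4648 0.3148]
w1 flask [330. 213.] 0.67 [0.5591 0.0327]
w1 bottle [235. 197.] 0.6 [ 0.535  -0.1036]
w1 jar [289. 169.] 0.86 [ 0.494  -0.0254]
w1 weight [270. 251.] 0.6 [ 0.
[... 351 characters left out ...]
0.3073]
w2 balance [628. 121.] 0.58 [0.4636 0.3137]
w3 flask [530. 218.] 0.86 [0.5541 0.0229]
w3 bottle [448. 203.] 0.73 [ 0.5303 -0.1026]
w3 jar [505. 180.] 0.65 [ 0.4971 -0.0249]
w3 weight [470. 260.] 0.71 [ 0.6225 -0.0573]
w3 tray [488. 219.] 0.67 [ 0.5584 -0.0373]
w3 mat [300. 160.] 0.92 [ 0.4708 -0.3107]
flask 6 [0.5588 0.0292 0.0044] 0.005194026905079892
bottle 5 [ 0.532  -0.1022  0.0066] 0.0029371859857846615
jar 6 [ 0.4952 -0.0242  0.0117] 0.005495336579516314
weight 6 [ 0.6208 -0.054   0.0057] 0.010039626887125213
tray 5 [ 0.5578 -0.039   0.0005] 0.006110223497997418
mat 5 [ 0.4719 -0.3123 -0.0092] 0.001938097411861759
balance 5 [ 0.4647  0.3175 -0.0059] 0.0029507323114783992
7.4583
```

View pics/wm.png

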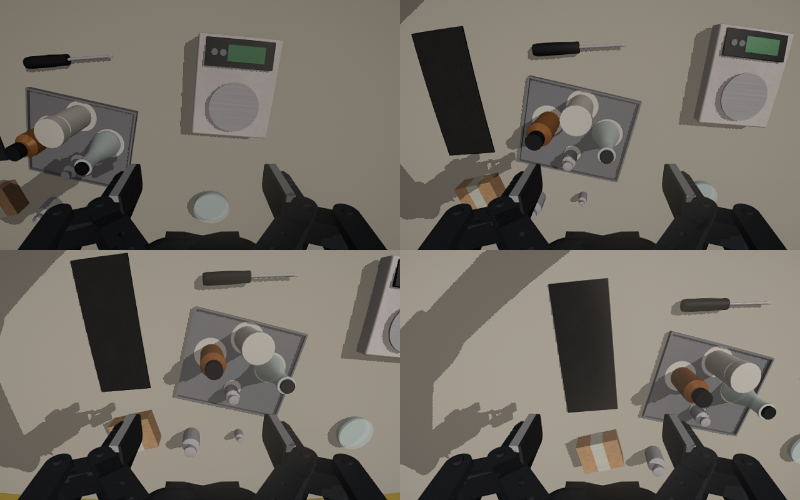

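```bash
cat >> h.py <<'E'
TR=.006; MAT=.004; PAN=.050
OBJ=dict(flask=dict(xy=(.5588,.0288),h=.088,psi=0.),bottle=dict(xy=(.5313,-.1025),h=.071,psi=-1.17),
         jar=dict(xy=(.4955,-.0248),h=.093,psi=0.),weight=dict(xy=(.62,-.056),h=.024,psi=0.))
def slot(d):
    y=.085; return (.473+d*np.cos(y),-.311+d*np.sin(y))
SLOT=dict(bottle=slot(0),jar=slot(-.085),flask=slot(.085))
def line(x,y,z,v=.2,**k): return env.movel([x,y,z],v=v,**k)
def hover(xy,psi,z=.19):
    p=[xy[0],xy[1],z]; env.move_pose(p,att(p,psi))
def pick(xy,psi,z,lift=.06,hz=.19):
    """hz: height of the approach; z: TCP height of the grasp"""
    hover(xy,psi,hz); hit=line(*xy,z,.12,max_force=6)
    if hit: print("HIT on descent",env.current_eef_pos()); return False
    env.command_gripper(0.); g=env.current_finger_gap(); f=env.current_finger_force()
    line(*xy,z+lift,.12); print("picked gap",round(g,3),"force",np.round(f,1),"t",env.current_clock()); return True
def place(xy,psi,z,lift=.06,up=.19):
    """z: TCP height at which the thing should touch"""
    p=[*xy,z+lift]; env.movel(p,v=.2,attitude=att(p,psi))
    line(*xy,z+.006,.12); hit=line(*xy,z-.004,.02,max_force=3)
    e=env.current_eef_pos(); print("placed hit",hit,"dz mm",round((e[2]-z)*1e3,1))
    env.command_gripper(1.); line(*xy,max(up,z+.06),.2); print("t",env.current_clock())
E
python3 - <<'E'
from h import *
o=OBJ["bottle"]
if pick(o["xy"],o["psi"],TR+o["h"]-.005): place(SLOT["bottle"],0,MAT+o["h"]-.005)
p=shot("top");cv2.imwrite("pics/t1.png",p["color"][80:330,250:530])
E
```

```text
picked gap 0.566 force 61.0 t 11.0333
placed hit True dz mm 1.1
t 15.3417
```

View pics/t1.png

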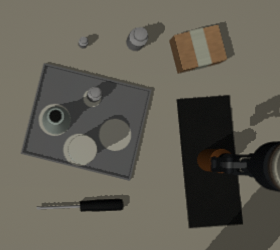

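The bottle stands on the mat and the other vessels are undisturbed. Jar and flask are next.

```bash
python3 - <<'E'
from h import *
ok=True
for n in("jar","flask"):
    o=OBJ[n]
    ok=ok and pick(o["xy"],o["psi"],TR+o["h"]-.005)
    if ok: place(SLOT[n],0,MAT+o["h"]-.005)
pos=[.53,-.02,.3];env.move_pose(pos,att(pos,0))
R=[]
for q in ([.53,-.02,.3],[.56,-.09,.26]):
    env.movel(q,v=.2);p=shot("wrist")
    for x in viewer.place_of("weight",p):
        w=onz(p,x["point"],.006)[:2]; print(np.round(x["point"]),round(x["confidence"],2),w)
        if np.linalg.norm(w-[.62,-.056])<.03: R.append(ray(p,x["point"]))
    m=viewer.outline_of("weight",p); print([ (np.round(x["point"]),onz(p,x["point"],.035)[:2]) for x in m[:3]])
print(tri(R))
s=shot("scene");cv2.imwrite("pics/s2.png",np.vstack([s["color"],p["color"]])[:,:][::1] if 0 else np.hstack([cv2.resize(s["color"],(400,250)),cv2.resize(p["color"],(400,250))]))
E
```

```text
picked gap 0.663 force 63.1 t 18.4833
placed hit True dz mm 1.1
t 22.2
picked gap 0.328 force 55.8 t 25.85
placed hit True dz mm 0.3
t 29.9167
[351.  75.] 0.94 [ 0.61804452 -0.05317791]
[(array([351.,  76.]), array([ 0.61631135, -0.05129425])), (array([561., 273.]), array([ 0.36628659, -0.34453092]))]
[290. 106.] 0.93 [ 0.61511283 -0.0529479 ]
[(array([285., 108.]), array([ 0.61544839, -0.05070486]))]
(array([ 0.61681051, -0.05313372,  0.01384932]), np.float64(0.00126312528448396))
```

View pics/s2.png

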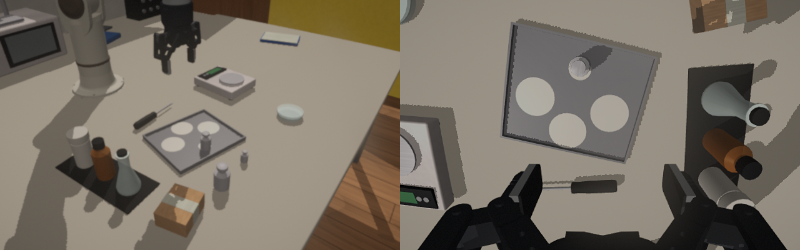

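```bash
python3 - <<'E'
from h import *
R=[]
pos=[.5,.2,.33];env.move_pose(pos,att(pos,0))
def pan(p,w,tl):
    c0=proj(p,[.464,.316,.05])[0];r=np.linalg.norm(proj(p,[.464,.366,.05])[0]-c0)
    g=cv2.resize(cv2.cvtColor(p["color"],cv2.COLOR_BGR2GRAY),None,fx=3,fy=3,interpolation=cv2.INTER_CUBIC)
    C=cv2.HoughCircles(g,cv2.HOUGH_GRADIENT_ALT,1,5,param1=120,param2=.6,minRadius=int(3*r*.85),maxRadius=int(3*r*1.15))
    print(w,c0,r)
    if C is not None:
        for c in C[0][:5]:
            px=(c[:2]-1)/3
            if np.linalg.norm(px-c0)<r: print("  ",px,c[2]/3,onz(p,px,.05)); R.append(ray(p,px))
pan(shot("wrist"),"wrist",0); p=shot("top")
env.movel([.42,.22,.33],v=.2); pan(shot("wrist"),"wrist2",0);
pos=[.55,-.05,.25];env.move_pose(pos,att(pos,0)); pan(shot("top"),"top",0)
if len(R)>1: print(tri(R))
print(env.current_clock())
E
```

```text
wrist [229.50582149 180.95974633] 39.4725258544144
   [233.33333 180.33333] 38.881184 [0.46478966 0.31112008 0.05      ]
   [237. 179.] 35.520405 [0.46649236 0.30637705 0.05      ]
wrist2 [241.85544509 115.68825335] 41.97382318385608
   [246.33333 115.     ] 44.096684 [0.46475105 0.31065415 0.05      ]
   [240.33333  111.666664] 40.400375 [0.46865102 0.31746315 0.05      ]
top [170.04143505 242.52821453] 24.046907266087565
   [173.66667 241.33333] 25.348602 [0.46658301 0.30852861 0.05      ]
   [177.33333 237.66667] 21.609076 [0.47438608 0.30114669 0.05      ]
(array([0.46855764, 0.30738579, 0.05682563]), np.float64(0.009944637310419486))
35.375
```

```bash
python3 - <<'E'
from h import *
pos=[.44,.25,.33];env.move_pose(pos,att(pos,0))
p=shot("wrist")
c0=proj(p,[.465,.313,.05])[0].astype(int);im=p["color"]
a=np.linspace(0,2*np.pi,120)
tiles=[]
for y in(None,.311,.316):
    k=im[c0[1]-65:c0[1]+65,c0[0]-65:c0[0]+65].copy();k=cv2.resize(k,None,fx=2,fy=2)
    if y:
        q=proj(p,np.c_[.4648+.05*np.cos(a),y+.05*np.sin(a),0*a+.05])
        for u in q: cv2.circle(k,tuple(np.round((u-c0+65)*2+.5).astype(int)),0,(0,0,255),-1)
    tiles.append(k)
cv2.imwrite("pics/pan.png",np.hstack(tiles))
E
```

```text
(no output)
```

View pics/pan.png

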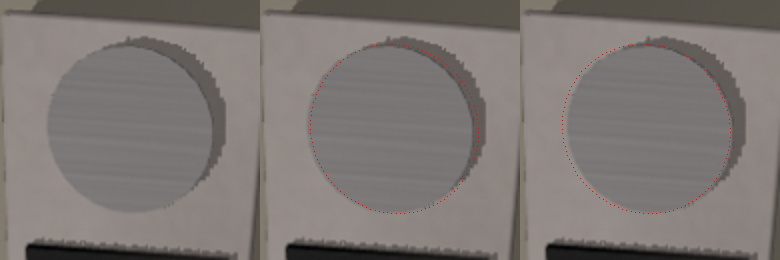

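The fitted overlay puts the pan centre at about (0.4645, 0.3135). The circle at y=.311 overshoots on the right and the one at .316 on the left.

```bash
python3 - <<'E'
from h import *
o=OBJ["weight"]; xy=(.6165,-.053); B=(.4645,.3135)
if pick(xy,0,TR+o["h"]-.005,lift=.105,hz=.15):
    place(B,0,PAN+o["h"]-.005)
    env.movel([.44,.25,.33],v=.25)
    p=shot("wrist"); c0=proj(p,[.465,.313,.05])[0].astype(int)
    for x in viewer.place_of("weight",p)[:3]: print(x["point"],x["confidence"],onz(p,x["point"],.05))
    cv2.imwrite("pics/wp.png",cv2.resize(p["color"][c0[1]-70:c0[1]+70,c0[0]-80:c0[0]+80],None,fx=3,fy=3))
E
```

```text
picked gap 0.36 force 59.6 t 40.9083
placed hit True dz mm 0.6
t 45.3667
[267.2, 131.5] 0.57 [0.46284723 0.31756392 0.05      ]
```

View pics/wp.png

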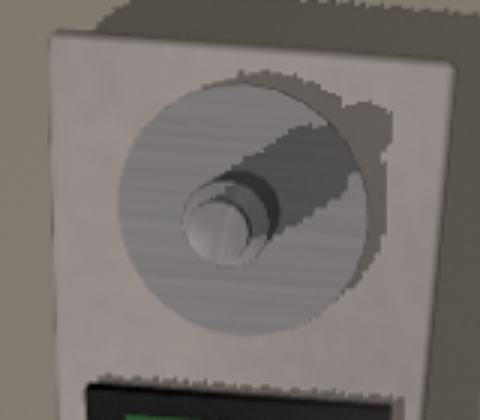

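The weight stands upright near the middle of the pan, its base at about (239,210) against the pan centre (243,207). Now I return the vessels.

```bash
python3 - <<'E'
from h import *
ok=True
for n in("flask","jar","bottle"):
    o=OBJ[n]
    ok=ok and pick(SLOT[n],0,MAT+o["h"]-.005)
    if ok: place(o["xy"],o["psi"],TR+o["h"]-.005)
pos=[.44,.1,.36];env.move_pose(pos,att(pos,0))
w=shot("wrist")
for n in OBJ: print(n,[(onz(w,x["point"],.006)[:2].round(4),round(x["confidence"],2)) for x in viewer.place_of(n,w)[:3]])
env.set_joints([-1.031,.501,-.427,1.55,.221,1.138,-.21])
t,s=shot("top"),shot("scene")
for n in OBJ:
    for p in(t,s): print(n,[(onz(p,x["point"],.006)[:2].round(4),round(x["confidence"],2)) for x in viewer.place_of(n,p)[:3]])
cv2.imwrite("pics/end.png",np.hstack([t["color"][60:360,80:480],s["color"][60:360,150:550]]))
print(env.current_clock())
E
```

```text
picked gap 0.335 force 55.7 t 50.5583
placed hit True dz mm 0.3
t 54.6083
picked gap 0.666 force 62.8 t 58.0417
placed hit True dz mm 1.0
t 61.7417
picked gap 0.565 force 61.1 t 65.0833
placed hit True dz mm 1.0
t 69.3833
flask [(array([0.561 , 0.0259]), 0.69)]
bottle [(array([ 0.532 , -0.1037]), 0.83)]
jar [(array([ 0.532 , -0.1046]), 0.75), (array([ 0.5011, -0.031 ]), 0.6)]
weight [(array([0.4829, 0.3315]), 0.71), (array([ 0.4682, -0.3016]), 0.57), (array([ 0.7317, -0.0288]), 0.52)]
flask [(array([0.5597, 0.0253]), 0.69)]
flask [(array([0.5629, 0.0392]), 0.64)]
bottle [(array([ 0.5281, -0.1063]), 0.84), (array([ 0.7186, -0.2773]), 0.25)]
bottle [(array([ 0.5309, -0.0991]), 0.83)]
jar [(array([ 0.4973, -0.0349]), 0.76)]
jar [(array([ 0.4934, -0.0216]), 0.81), (array([0.4685, 0.3042]), 0.15)]
weight [(array([0.461 , 0.3334]), 0.7), (array([ 0.7305, -0.0218]), 0.67), (array([ 0.7424, -0.1453]), 0.61)]
weight [(array([ 0.7409, -0.1553]), 0.81), (array([0.4093, 0.397 ]), 0.75), (array([ 0.7398, -0.0338]), 0.67)]
73.3583
```

View pics/end.png

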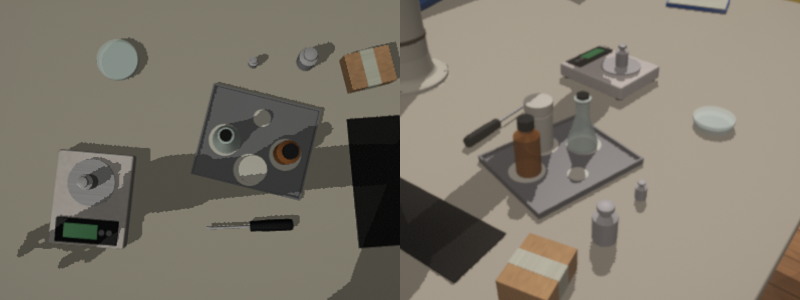

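All vessels are back upright where they stood: in the top view the jar lid is at (330,230), the bottle cap at (371,211) and the flask stopper at (306,196), the same as at the start. The weight is on the pan and the bystanders haven't moved.

```bash
python3 -c "
from workcell import env
print(env.finish_job())"
```

```text
the job is handed in; nothing more can be done
None
```

I handed the job in at about 73 s of the 147 s limit: the middle weight stands within a few mm of the pan centre, and the flask, bottle and jar are back upright at their starting places to within a pixel or so in the top view; no verdict was returned.

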